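# File a honey colour-grading plate in its slotted drawer

## Task

Pull the cabinet's drawer open, take the amber plate out of the leaning stand and file it on its long edge in the drawer's one empty slot, pressing it down past the red spring clip until it is fully home on the slot's floor. Let go of it, then push the drawer shut again. Leave the pale plate in the stand and the honey jars where they are.

Things in the scene. Friction and masses are not known exactly. Their poses are not given: they have to be found in the camera images.
- plate_amber: Amber-orange plate to file, 150 long x 80 high x 8 mm thick, 0.1 kg. Origin at its centre; x through the thickness, y along the length, z up its height. Starts in one place of the stand, top leaning 35 deg from vertical to the stand's -x (to the right, seen from the robot), top edge 91 mm above the table; the middle 90 mm of its length is clear on both faces.
- plate_pale: Cream-white plate of the same size and axes, leaning in the other place of the stand; it stays there.
- stand: Fixed drip stand, its x pointing roughly to the robot's left: plywood base 215 (x) x 170 (y) x 10 mm with two leaning places 110 mm apart, at x = -55 and +55 mm. Near each plate's ends (48 to 72 mm from its middle) are a steel prop under it, a foot and a lip 7 mm high before its lower edge: lift the plate out along its own plane. Origin: centre of the base's underside.
- cab_drawer0 (a joint): Drawer travel in m: 0 = shut, at most 0.18 = out. Starts shut or up to 15 mm ajar. A few newtons move it.
- cab_drawer0_handle (a point): Middle of the steel bar handle, 11 mm thick, 120 mm long along y, 97 mm above the table, 35 mm before the drawer's wooden front. Moves with the drawer, which slides to this point's -x (towards the robot) out of a fixed grey cabinet 250 wide x 135 mm high, 245 mm deep behind the front (front and cabinet top: 25 and 38 mm above the bar). x = into the cabinet, z up.
- slot (a point): Middle of the empty slot's floor, where the filed plate's lower edge centres; moves with the drawer, axes as the handle's. 26 mm above the table, 89 mm behind the drawer's front face. Upright slot along y: near each end (45 to 71 mm off) two white ribs 11 mm apart with flared mouths 54 mm above the floor. A filed plate's top lies 16 mm below the drawer front's top; next plate 70 mm behind.
- clip (a point): Red spring clip at the +y end of the empty slot: top of its upright nose, 74 mm from the slot's middle and 36 mm above its floor. Above it a lead-in slants outward for 20 mm: the plate pressed down with some 5 to 12 N pushes the clip aside (up to 12 mm to +y); its weight alone does not. The slot's -y end is a black fixed stop 75 mm from the middle.
- jar_left: Loose honey jar, 68 mm wide, 85 mm high, black lid, on the table to the left beyond the stand; bystander. Origin: centre of its underside.
- jar_right: The same jar on the table at the far right; bystander.
Things that resemble listed ones, but are neither listed nor needed, are in the scene too. What is meant by the plate_amber is not black or green, and is the larger of those in its own colour.

How it is judged:
By the outcome, as a careful person would: the job done as asked, in the order asked, and still so for the second after the job is handed in, with the robot touching nothing.
It also fails if it takes over 58 s, if anything falls off the work surface, if the arm or the gripper's body presses on something with over 40 N, if the wrist force passes 120 N, or if a joint passes its speed limit or range.

## Robot

A 6-joint arm with a two-finger parallel gripper is mounted at the origin on the work surface. World frame = base frame: x ahead of the robot, y to its left, z up, the work surface at z = 0. Lengths are in m, angles in rad, forces in N, time in s.
With the tool pointing down it reaches from about 0.375 to 0.9 m from the base axis. Payload 3.1 kg.
Tool frame: the origin (TCP) lies at the very end of the fingers, on their centre line; the grasp point (between the pads) lies 19 mm behind it; z points along the fingers, y is the line along which they close (so a half turn about z gives the same grasp; the last joint's range is limited). The gripper opens to 85 mm and grips with 20 to 120 N. Pads are 22 mm wide; open, the fingers measure 114 mm over their backs; the gripper's body (76 mm by 85 mm) begins 54 mm behind the grasp point. The pads swing forward as they close: fully open they stand 13 mm farther back than shut.
Start: joints at [0.967, 0.527, 1.433, -0, 1.181, -0.178], TCP at [0.258, 0.569, 0.231] pointing down, gripper open.
Joint ranges: [-3.08, 3.08], [-0.75, 2.2], [0.22, 2.44], [-1.43, 4.57], [0, 2.65], [-2.85, 2.85]. Speed limits (rad/s): [2.79, 2.79, 3.14, 3.14, 3.14, 3.14].

## Interface

Orientations are given as a unit quaternion [x, y, z, w].
In Python, from station import manip, vision gives the robot as it stands.
- The arm moves only by the tool drive_tool, never from a script. Its argument "deltas" is a list that holds one entry, the list of rows, each a list of 4 numbers: the shift along the tool's x, y, z in mm, then the turn about the tool's z in rad. A call has 1 to 5 rows; each row is the pose to reach, as a shift and turn from the pose commanded when the call began, along the tool's axes at that moment; what a row does not reach only later rows make up. A row lasts 1/12 s, in which the tool goes at most 41.7 mm and 7.16 degrees, less where a joint would pass 70% of its speed; a pose out of reach is approached as far as the arm can. A call with a gripper value outside its range is refused whole. "jaw" is the finger opening in mm, from 0 to 85.4, set as the call begins (left out, the last holds). The fingers move at their own pace and stop on an object; "force" is the grip in N (left out, the last holds). Time passes only in rows, so rows that repeat a pose let the fingers close. It gives the time, the measured TCP pose, the force, the opening and the grip force at its end, in the units of the state.
- manip.sense(): the state, without advancing time (a new reading comes with each control period).
- vision.snapshot(name): name is "scene" or "top" or "wrist"; returns the picture (384x512x3 uint8, red, green, blue); there is no depth.
- vision.camera_model(name): a dict with "camera_matrix" (3x3 intrinsics, pixels), "D" ([k1, k2, p1, p2, k3] as OpenCV has them; the pictures are not rectified), "rvec" (rotation vector, rad) and "tvec" (3), from world to camera coordinates, as OpenCV has them. Camera axes: x right, y down, z forward; pixel columns grow to the right and rows downward; lengths in m; the calibration is good to about 2 mm. A picture is of the moment at which its call begins: read the wrist's pose just before it. camera_model takes no time and is no camera call; for the wrist camera it gives the pose at the moment of the call.
- manip.sign_off(): hands the job in; it is judged then, once.
The state is a dict: "t": time; "q": joint angles; "qd": joint speeds; "tau": joint torques, N m; "tcp_pos": TCP position; "tool_rot": TCP orientation; "force": force on the tool from outside, world axes, zero at the start; "ft_torque": the same for the moment, N m; "finger_gap": opening from 0.0 (shut) to 1.0 (fully open); "gripper_force": force on a finger pad.
Only numpy, scipy, OpenCV 4.12 (cv2) and the standard library are available. Lean on these libraries where they do the work, as an engineer would, in place of code of your own. Each camera call takes 0.05 s, during which the arm holds its last target. There are 200 camera calls.

## Working session

There is one attempt and no reset: what is moved stays moved. The work goes in short steps, Python scripts to look and compute and a tool call to move; the robot and the scene stay as the last step left them, time stands still between calls to the robot, and variables do not carry over. Pictures are saved under pics/ and viewed, at most 10 in all, crops included, and the job is handed in when it is done.

Besides the shell and the picture viewer there is one more tool, called after ">>>" as a command line: name --argument value ..., lists and objects as JSON in quotes. drive_tool: Moves the arm, as the interface text tells. Its arguments: {"type":"object","properties":{"deltas":{"type":"array"},"jaw":{"type":"number"},"force":{"type":"number"}},"required":["deltas"]}

```bash
mkdir -p pics; ls; python3 - <<'E'
from station import manip, vision
import cv2
print(manip.sense())
for n in ["scene","top"]:
    im=vision.snapshot(n); cv2.imwrite(f"pics/{n}0.png",im[:,:,::-1])
    m=vision.camera_model(n); print(n,m)
a=[cv2.imread(f"pics/{n}0.png") for n in ["scene","top"]]
cv2.imwrite("pics/s0b.png",cv2.resize(a[0],(800,600),interpolation=cv2.INTER_CUBIC))
cv2.imwrite("pics/t0b.png",cv2.resize(a[1],(800,600),interpolation=cv2.INTER_CUBIC))
E
```

```text
pics
{'t': 0.0, 'q': array([ 9.66500214e-01,  5.28460462e-01,  1.43392597e+00,  1.00483380e-05,
        1.18140085e+00, -1.78524927e-01]), 'qd': array([-0.00114387, -0.00145707, -0.00256284, -0.00024829,  0.00229635,
        0.00093606]), 'tau': array([ 8.80711068e-04, -4.42342079e+01, -1.78030193e+01, -1.29026248e-04,
        8.46829615e-03, -9.92981697e-07]), 'tcp_pos': array([0.2577037, 0.568598 , 0.2303296]), 'tool_rot': array([ 2.11282969e-01,  9.77424321e-01, -1.01255391e-03, -4.22911852e-04]), 'force': array([ 0.54728708,  0.15253234, -0.43603647]), 'ft_torque': array([-0.01643891,  0.05459194,  0.03993666]), 'gripper_force': 0.0, 'finger_gap': 0.9981951299901735}
scene {'camera_matrix': array([[437.79277702,   0.        , 258.37655275],
       [  0.        , 437.79277702, 195.32637668],
       [  0.        ,   0.        ,   1.        ]]), 'D': array([-0.09891001,  0.        ,  0.        ,  0.        ,  0.        ]), 'rvec': array([ 1.16194697,  2.53484439, -0.80713278]), 'tvec': array([ 0.45359237, -0.27621656,  1.69946558])}
top {'camera_matrix': array([[356.54022594,   0.        , 260.77004276],
       [  0.        , 356.54022594, 186.03563088],
       [  0.        ,   0.        ,   1.        ]]), 'D': array([-0.0509984,  0.       ,  0.       ,  0.       ,  0.       ]), 'rvec': array([ 2.1827965 , -2.19141432,  0.11189906]), 'tvec': array([-0.09316945,  0.59422828,  1.25403377])}
```

View pics/s0b.png

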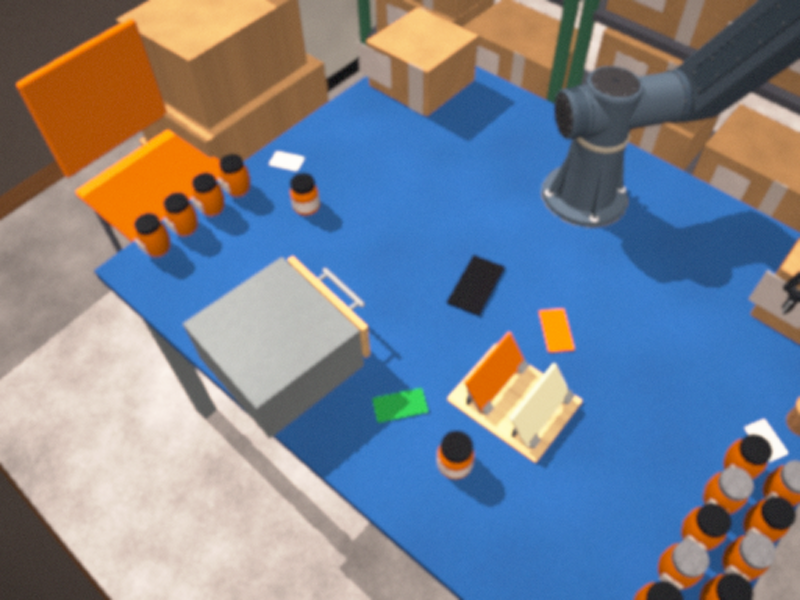

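View pics/t0b.png

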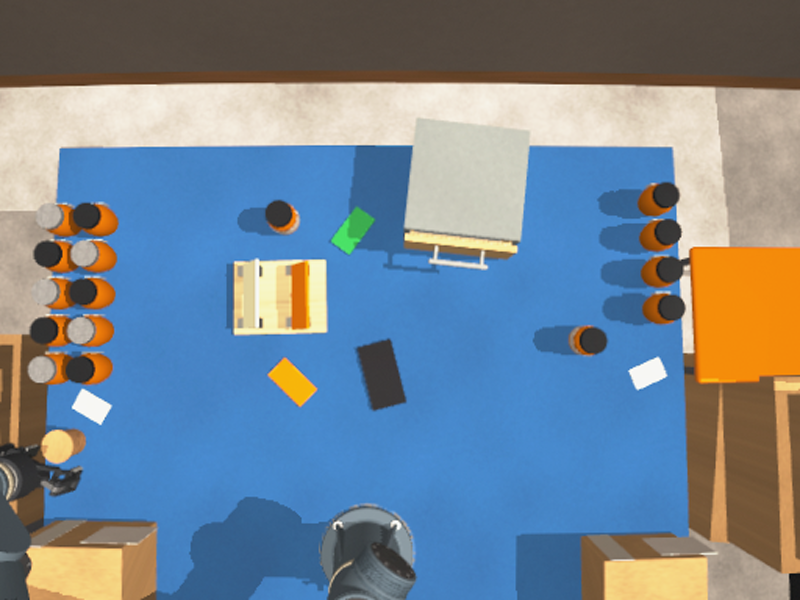

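```bash
python3 - <<'E'
import cv2, numpy as np
a=cv2.imread("pics/top0.png"); s=cv2.imread("pics/scene0.png")
c1=cv2.resize(a[155:225,140:220],(480,420),interpolation=cv2.INTER_CUBIC)   # x6
c2=cv2.resize(a[140:175,255:340],(510,210),interpolation=cv2.INTER_CUBIC)
cv2.imwrite("pics/c1.png",np.hstack([c1, np.zeros((420,0,3),np.uint8)]))
cv2.imwrite("pics/c12.png",np.vstack([np.pad(c1[:384],((0,0),(0,30),(0,0))),c2]))
E
```

```text
(no output)
```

View pics/c12.png

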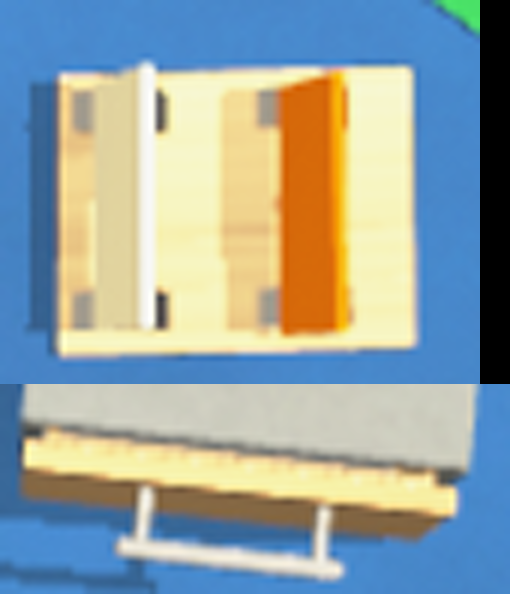

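```bash
cat > h.py <<'E'
import cv2, numpy as np
from scipy.spatial.transform import Rotation as R
from station import manip, vision
def ray(name,px,m=None):
    m=m or vision.camera_model(name)
    n=cv2.undistortPoints(np.array(px,float).reshape(-1,1,2),m["camera_matrix"],m["D"]).reshape(-1,2)
    Rm=cv2.Rodrigues(m["rvec"])[0]; c=-Rm.T@m["tvec"]
    return c,np.c_[n,np.ones(len(n))]@Rm
def onz(name,px,z,m=None):
    c,d=ray(name,px,m); return c+d*((z-c[2])/d[:,2])[:,None]
def proj(name,P,m=None):
    m=m or vision.camera_model(name)
    return cv2.projectPoints(np.array(P,float).reshape(-1,1,3),m["rvec"],m["tvec"],m["camera_matrix"],m["D"])[0].reshape(-1,2)
def line(msg=""):
    s=manip.sense(); Rm=R.from_quat(s["tool_rot"]).as_matrix()
    print(msg,"t%.2f"%s["t"],"tcp",s["tcp_pos"].round(4),"F",s["force"].round(1),"gap",round(s["finger_gap"],3),"gf",round(s["gripper_force"],1)); print(Rm.round(3)); return s,Rm
E
python3 - <<'E'
from h import *
np.set_printoptions(suppress=True,precision=4)
o=np.array([140,155])
st=onz("top",np.array([[57,73],[412,68],[415,345],[57,355]])/6+o-0.4,0.01); print("stand\n",st,st.mean(0))
print(np.linalg.norm(np.diff(st,axis=0),axis=1))
d=st[0]-st[1]+st[3]-st[2]; print("stand x yaw deg",np.degrees(np.arctan2(d[1],d[0])))
d=st[0]-st[3]+st[1]-st[2]; print("stand -+y yaw deg",np.degrees(np.arctan2(d[1],d[0])))
pt=onz("top",np.array([[339,72],[345,330]])/6+o-0.4,0.0885); print("plate top right edge",pt, np.linalg.norm(pt[1]-pt[0]))
hd=onz("top",np.array([[118,162],[342,188]])/6+np.array([255,140])-0.4,0.100); print("handle",hd,hd.mean(0),np.linalg.norm(hd[1]-hd[0])); d=hd[0]-hd[1]; print(np.degrees(np.arctan2(d[1],d[0])))
fr=onz("top",np.array([[24,470-384],[455,515-384]])/6+np.array([255,140])-0.4,0.122); print("front top front edge",fr)
jr=onz("top",np.array([[280,213],[590,340]])/1.5625,0.085);print("jars",jr)
line()
E
```

```text
stand
 [[0.6671 0.3114 0.01  ]
 [0.6694 0.0953 0.01  ]
 [0.5014 0.0923 0.01  ]
 [0.496  0.3078 0.01  ]] [0.5835 0.2017 0.01  ]
[0.2161 0.168  0.2156]
stand x yaw deg 91.02429779014797
stand -+y yaw deg 1.131565911376422
plate top right edge [[0.6561 0.1268 0.0885]
 [0.5091 0.1219 0.0885]] 0.1470437440421208
handle [[ 0.6538 -0.1403  0.1   ]
 [ 0.6387 -0.2675  0.1   ]] [ 0.6462 -0.2039  0.1   ] 0.12807281544055196
83.23074296448844
front top front edge [[ 0.6936 -0.087   0.122 ]
 [ 0.6679 -0.3281  0.122 ]]
jars [[ 0.7625  0.1872  0.085 ]
 [ 0.4787 -0.4957  0.085 ]]
 t0.10 tcp [0.2578 0.5687 0.2304] F [0.5 0.1 0.1] gap 1.001 gf 0.0
[[-0.911  0.413 -0.001]
 [ 0.413  0.911 -0.002]
 [ 0.    -0.002 -1.   ]]
```

The scene view shows the amber plate in the stand's right place and the pale one on the left. The grey cabinet has a steel handle. In the top crop, the handle ends are at (118,546) and (342,572), and the stand corners at (57,73) and (415,345). Next I move above the handle.

>>> drive_tool --deltas '[[[-135,-109,0,0],[-135,-109,0,0],[-135,-109,0,0],[-135,-109,0,0],[-135,-109,0,0]]]' --jaw 32

```text
t: 0.52
tcp_pos: [0.3374, 0.409, 0.2307]
tool_rot: [0.213, 0.977, -0.002, -0.0]
force: [0.3, 0.3, -1.2]
finger_gap: 0.373
gripper_force: 0.0
```

>>> drive_tool --deltas '[[[-135,-109,0,0],[-135,-109,0,0],[-135,-109,0,0],[-135,-109,0,0],[-135,-109,0,0]]]'

```text
t: 0.93
tcp_pos: [0.4166, 0.2549, 0.2312]
tool_rot: [0.214, 0.977, -0.001, 0.001]
force: [0.6, -0.5, -0.2]
finger_gap: 0.374
gripper_force: 0.0
```

>>> drive_tool --deltas '[[[-135,-109,0,0],[-135,-109,0,0],[-135,-109,0,0],[-135,-109,0,0],[-135,-109,0,0]]]'

```text
t: 1.35
tcp_pos: [0.4958, 0.0997, 0.2315]
tool_rot: [0.214, 0.977, -0.001, 0.002]
force: [0.1, 0.6, -0.7]
finger_gap: 0.374
gripper_force: 0.0
```

>>> drive_tool --deltas '[[[-135,-109,0,0],[-135,-109,0,0],[-135,-109,0,0],[-135,-109,0,0],[-135,-109,0,0]]]'

```text
t: 1.77
tcp_pos: [0.5739, -0.0561, 0.2314]
tool_rot: [0.213, 0.977, -0.001, 0.003]
force: [0.5, 0.1, 1.0]
finger_gap: 0.376
gripper_force: 0.0
```

>>> drive_tool --deltas '[[[0,0,0,0.6],[0,0,0,0.6],[0,0,0,0.6],[0,0,0,0.6],[0,0,0,0.6]]]'

```text
t: 2.18
tcp_pos: [0.5695, -0.0494, 0.2308]
tool_rot: [0.493, 0.87, 0.0, -0.001]
force: [-0.4, -0.2, -0.2]
finger_gap: 0.38
gripper_force: 0.0
```

>>> drive_tool --deltas '[[[0,0,0,0.651],[0,0,0,0.651],[0,0,0,0.651],[0,0,0,0.651],[0,0,0,0.651]]]'

```text
t: 2.6
tcp_pos: [0.5696, -0.0493, 0.2309]
tool_rot: [0.737, 0.676, -0.0, -0.001]
force: [0.3, 0.6, -1.4]
finger_gap: 0.371
gripper_force: 0.0
```

>>> drive_tool --deltas '[[[0,0,0,0.03],[-145,93,40,0.03],[-145,93,40,0.03],[-145,93,40,0.03],[-145,93,40,0.03]]]'

```text
t: 3.02
tcp_pos: [0.6472, -0.1935, 0.193]
tool_rot: [0.744, 0.668, 0.0, -0.0]
force: [0.7, 0.3, 0.0]
finger_gap: 0.373
gripper_force: 0.0
```

```bash
python3 - <<'E'
from h import *
line()
m=vision.camera_model("wrist"); im=vision.snapshot("wrist"); cv2.imwrite("pics/w1.png",cv2.resize(im[:,:,::-1],(800,600)))
print(m)
b=np.array([0.646,-0.204,0.1])
x=np.array([.9938,-.1115,0]);y=np.array([.1115,.9938,0])
print(proj("wrist",[b,b+.06*y,b-.06*y,b+.035*x+[0,0,.022]])*1.5625)
E
```

```text
t3.02 tcp [ 0.6472 -0.1935  0.193 ] F [0.7 0.3 0. ] gap 0.373 gf 0.0
[[ 0.108  0.994 -0.   ]
 [ 0.994 -0.108  0.001]
 [ 0.001 -0.    -1.   ]]
{'camera_matrix': array([[273.31807358,   0.        , 253.6802742 ],
       [  0.        , 273.31807358, 195.16105418],
       [  0.        ,   0.        ,   1.        ]]), 'D': array([-0.03764167,  0.        ,  0.        ,  0.        ,  0.        ]), 'rvec': array([-2.8782985 ,  0.15593807,  0.02142365]), 'tvec': array([-0.66364916, -0.14087213,  0.31139122])}
[[389.0310032  314.71969091]
 [388.38730379 207.14489001]
 [389.62556651 409.18692911]
 [455.58960288 326.53449958]]
```

View pics/w1.png

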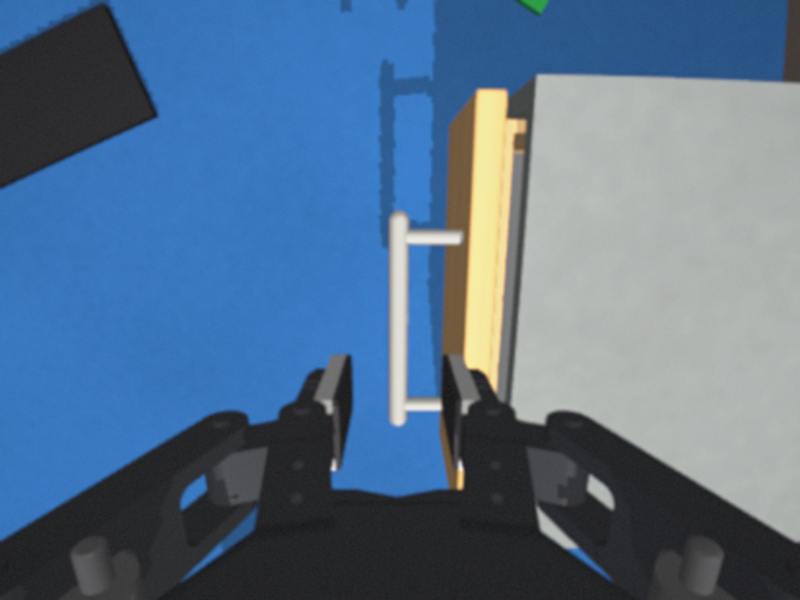

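The wrist view has the bar at columns 398–399, rows 215–422, and the fingers centred at column 397. So I'm aligned across the bar, and about 14 mm off along it.

>>> drive_tool --deltas '[[[-14,2,25,0],[-14,2,50,0],[-14,2,80,0],[-14,2,112,0],[-14,2,112,0]]]'

```text
t: 3.48
tcp_pos: [0.649, -0.2074, 0.081]
tool_rot: [0.745, 0.667, 0.001, 0.002]
force: [-0.1, -0.5, 0.4]
finger_gap: 0.378
gripper_force: 0.0
```

>>> drive_tool --deltas '[[[0,0,0,0],[0,0,0,0],[0,0,0,0],[0,0,0,0],[0,0,0,0]]]' --jaw 0 --force 40

```text
t: 3.9
tcp_pos: [0.6468, -0.2068, 0.0815]
tool_rot: [0.745, 0.667, 0.001, -0.001]
force: [2.3, 3.4, -0.9]
finger_gap: 0.107
gripper_force: 39.0
```

>>> drive_tool --deltas '[[[0,-5,0,0],[0,-15,0,0],[0,-30,0,0],[0,-45,0,0],[0,-60,0,0]]]'

```text
t: 4.32
tcp_pos: [0.5866, -0.1999, 0.0815]
tool_rot: [0.745, 0.667, 0.001, -0.001]
force: [1.8, 5.6, -0.2]
finger_gap: 0.109
gripper_force: 39.5
```

>>> drive_tool --deltas '[[[0,-15,0,0],[0,-35,0,0],[0,-55,0,0],[0,-70,0,0],[0,-80,0,0]]]'

```text
t: 4.73
tcp_pos: [0.505, -0.1907, 0.0815]
tool_rot: [0.745, 0.667, 0.0, -0.002]
force: [2.7, 6.5, -1.3]
finger_gap: 0.108
gripper_force: 39.5
```

>>> drive_tool --deltas '[[[0,-5,0,0],[0,-10,0,0],[0,-15,0,0],[0,-20,0,0],[0,-22,0,0]]]'

```text
t: 5.15
tcp_pos: [0.484, -0.1882, 0.0815]
tool_rot: [0.745, 0.667, 0.0, -0.002]
force: [2.7, 7.8, -0.2]
finger_gap: 0.111
gripper_force: 39.7
```

>>> drive_tool --deltas '[[[0,-2,0,0],[0,-4,0,0],[0,-5,0,0],[0,-6,0,0],[0,-6,0,0]]]'

```text
t: 5.57
tcp_pos: [0.4784, -0.1876, 0.0815]
tool_rot: [0.745, 0.667, 0.0, -0.002]
force: [1.4, 6.8, 0.6]
finger_gap: 0.112
gripper_force: 39.8
```

>>> drive_tool --deltas '[[[0,-2,0,0],[0,-3,0,0],[0,-4,0,0],[0,-5,0,0],[0,-5,0,0]]]'

```text
t: 5.98
tcp_pos: [0.4763, -0.1875, 0.0815]
tool_rot: [0.746, 0.666, 0.002, 0.0]
force: [8.7, 8.9, -2.5]
finger_gap: 0.11
gripper_force: 39.4
```

>>> drive_tool --deltas '[[[0,0,0,0],[0,0,0,0],[0,0,0,0],[0,0,0,0]]]' --jaw 32

```text
t: 6.32
tcp_pos: [0.4745, -0.1897, 0.0817]
tool_rot: [0.745, 0.667, -0.0, 0.0]
force: [0.3, 0.1, -0.9]
finger_gap: 0.372
gripper_force: 0.0
```

>>> drive_tool --deltas '[[[0,0,-40,0],[0,0,-80,0],[0,0,-120,0],[0,0,-150,0],[0,0,-150,0]]]'

```text
t: 6.73
tcp_pos: [0.478, -0.1919, 0.238]
tool_rot: [0.745, 0.667, 0.001, 0.007]
force: [0.8, -0.4, -0.3]
finger_gap: 0.37
gripper_force: 0.0
```

```bash
python3 - <<'E'
from h import *
s,_=line()
im=vision.snapshot("top"); cv2.imwrite("pics/top1.png",im[:,:,::-1])
m=vision.camera_model("wrist"); w=vision.snapshot("wrist"); cv2.imwrite("pics/w2raw.png",w[:,:,::-1]); 
import pickle; pickle.dump((m,s),open("w2.pkl","wb"))
c=cv2.resize(im[110:210,240:360,::-1],(600,500),interpolation=cv2.INTER_CUBIC)
cv2.imwrite("pics/t1c.png",c); cv2.imwrite("pics/w2.png",cv2.resize(w[:,:,::-1],(800,600)))
E
```

```text
t6.73 tcp [ 0.478  -0.1919  0.238 ] F [ 0.8 -0.4 -0.3] gap 0.37 gf 0.0
[[ 0.11   0.994  0.011]
 [ 0.994 -0.11  -0.008]
 [-0.007  0.012 -1.   ]]
```

View pics/w2.png

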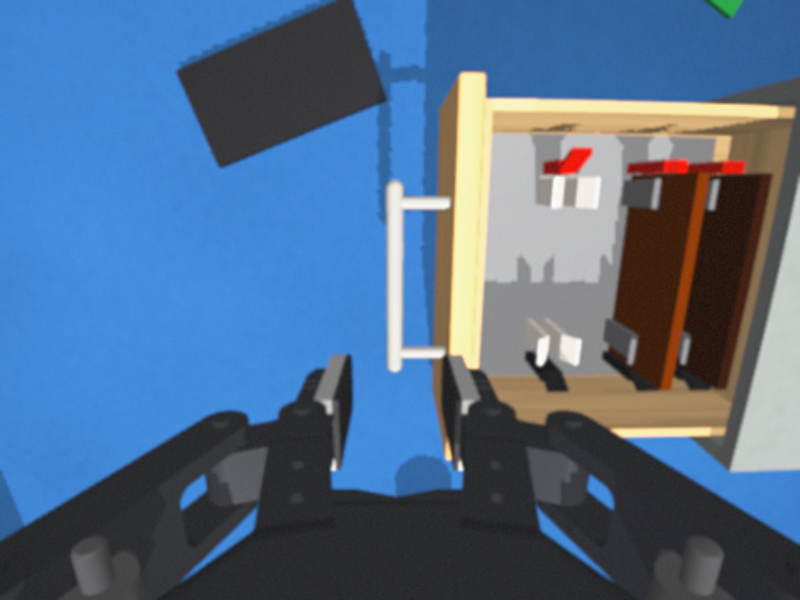

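The drawer is out against its stop. In the wrist view the empty slot's rib pairs are at about (570,192) and (553,345), with the red clip at (568,160). Now to the stand.

>>> drive_tool --deltas '[[[167,27,0,0],[167,27,0,0],[167,27,0,0],[167,27,0,0],[167,27,0,0]]]' --jaw 50

```text
t: 7.25
tcp_pos: [0.519, -0.0201, 0.2295]
tool_rot: [0.743, 0.669, -0.0, -0.003]
force: [0.1, -0.9, -0.8]
finger_gap: 0.585
gripper_force: 0.0
```

>>> drive_tool --deltas '[[[167,27,0,0],[167,27,0,0],[167,27,0,0],[167,27,0,0],[167,27,0,0]]]'

```text
t: 7.67
tcp_pos: [0.5653, 0.1424, 0.2296]
tool_rot: [0.743, 0.669, 0.0, -0.002]
force: [0.3, 0.7, 0.3]
finger_gap: 0.589
gripper_force: 0.0
```

>>> drive_tool --deltas '[[[0,0,0,-0.57],[0,0,0,-0.57],[0,0,0,-0.57],[0,0,0,-0.57],[0,0,0,-0.57]]]'

```text
t: 8.08
tcp_pos: [0.5637, 0.1357, 0.2294]
tool_rot: [0.525, 0.851, -0.002, -0.002]
force: [0.2, 0.8, 0.0]
finger_gap: 0.585
gripper_force: 0.0
```

>>> drive_tool --deltas '[[[0,0,0,-0.57],[0,0,0,-0.57],[0,0,0,-0.57],[0,0,0,-0.57],[0,0,0,-0.57]]]'

```text
t: 8.5
tcp_pos: [0.5637, 0.1355, 0.2294]
tool_rot: [0.265, 0.964, -0.001, -0.002]
force: [0.2, 0.1, 0.4]
finger_gap: 0.584
gripper_force: 0.0
```

>>> drive_tool --deltas '[[[0,0,0,-0.57],[0,0,0,-0.57],[0,0,0,-0.57],[0,0,0,-0.57],[0,0,0,-0.57]]]'

```text
t: 8.92
tcp_pos: [0.5637, 0.1355, 0.2294]
tool_rot: [-0.017, 1.0, -0.0, -0.002]
force: [1.2, 0.4, -0.2]
finger_gap: 0.586
gripper_force: 0.0
```

```bash
python3 - <<'E'
from h import *
np.set_printoptions(suppress=True,precision=4)
s,_=line()
im=vision.snapshot("top")[:,:,::-1]; cv2.imwrite("pics/top2.png",im)
m=vision.camera_model("wrist"); w=vision.snapshot("wrist")[:,:,::-1]; cv2.imwrite("pics/w3raw.png",w); 
import pickle; pickle.dump((m,s),open("w3.pkl","wb"))
c=cv2.resize(im[115:185,255:345],(630,490),interpolation=cv2.INTER_CUBIC)
cv2.imwrite("pics/t2c.png",c); cv2.imwrite("pics/w3.png",cv2.resize(w,(800,600)))
e=np.array([-0.0183,.9998,0]);a=np.array([.9998,.0183,0])
T=np.array([.5826,.1276,.0887])
print(proj("wrist",[T+.075*a,T-.075*a,T],m)*1.5625)
E
```

```text
t8.92 tcp [0.5637 0.1355 0.2294] F [ 1.2  0.4 -0.2] gap 0.586 gf 0.0
[[-0.999 -0.034 -0.005]
 [-0.034  0.999 -0.001]
 [ 0.005 -0.001 -1.   ]]
[[381.3019 414.229 ]
 [382.9913 206.5559]
 [382.0601 317.1352]]
```

View pics/w3.png

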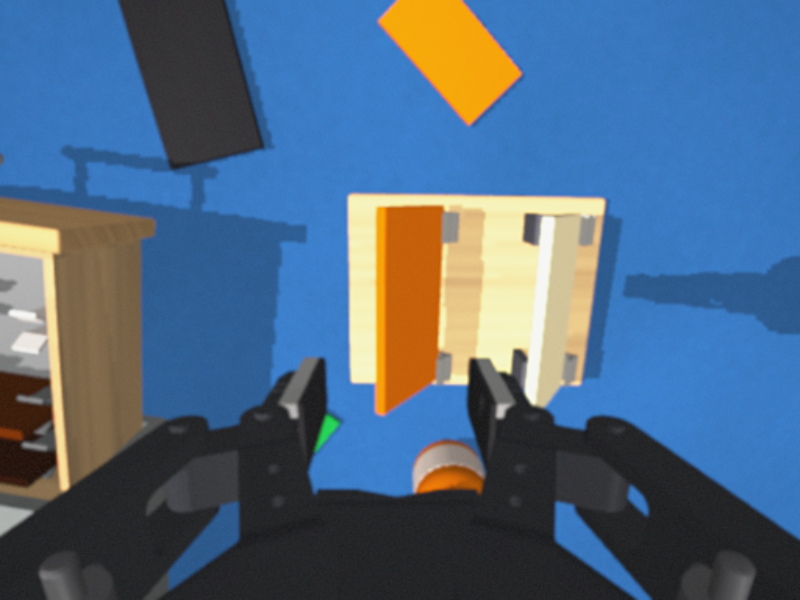

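View pics/t2c.png

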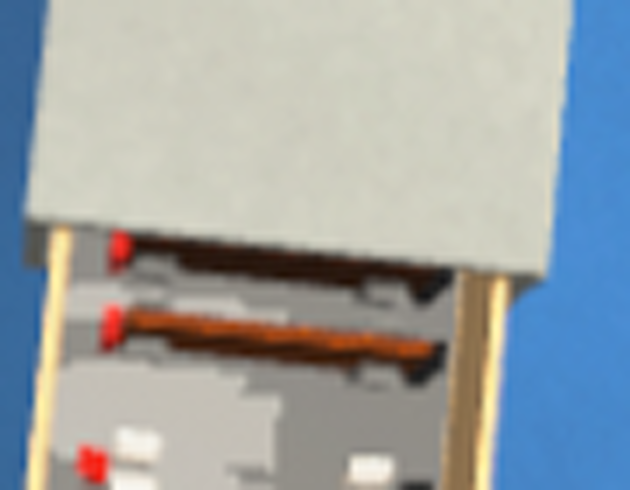

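The wrist view has the amber plate's top edge at columns 376–386, rows 208–414. That matches the prediction (382, 207–414), and the plate lines up with the tool yaw. Descending to grasp.

>>> drive_tool --deltas '[[[0,0,40,0],[0,0,80,0],[0,0,110,0],[0,0,130,0],[0,0,140,0]]]'

```text
t: 9.43
tcp_pos: [0.562, 0.1359, 0.0874]
tool_rot: [-0.013, 1.0, -0.0, -0.004]
force: [0.1, 0.1, 0.3]
finger_gap: 0.585
gripper_force: 0.0
```

>>> drive_tool --deltas '[[[0,0,8,0],[0,0,16,0],[0,0,23,0],[0,0,23,0]]]'

```text
t: 9.77
tcp_pos: [0.565, 0.1366, 0.0681]
tool_rot: [-0.014, 1.0, -0.0, -0.0]
force: [0.1, 0.7, 0.0]
finger_gap: 0.583
gripper_force: 0.0
```

>>> drive_tool --deltas '[[[0,0,0,0],[0,0,0,0],[0,0,0,0],[0,0,0,0]]]' --jaw 22 --force 20

```text
t: 10.1
tcp_pos: [0.5657, 0.1368, 0.0695]
tool_rot: [-0.015, 1.0, -0.0, 0.001]
force: [1.1, -0.3, 0.9]
finger_gap: 0.253
gripper_force: 0.3
```

>>> drive_tool --deltas '[[[0,0,0,0],[0,0,0,0],[0,0,0,0]]]' --jaw 0

```text
t: 10.35
tcp_pos: [0.5658, 0.1374, 0.0701]
tool_rot: [-0.014, 1.0, 0.001, 0.001]
force: [-0.9, 0.9, 6.5]
finger_gap: 0.223
gripper_force: 17.8
```

>>> drive_tool --deltas '[[[0,-2,-3,0],[0,-4,-6,0],[0,-6,-9,0],[0,-8,-12,0],[0,-9,-14,0]]]'

```text
t: 10.77
tcp_pos: [0.5652, 0.1295, 0.0831]
tool_rot: [-0.014, 1.0, 0.002, 0.0]
force: [-0.1, 4.9, -0.6]
finger_gap: 0.218
gripper_force: 17.8
```

>>> drive_tool --deltas '[[[0,5,-3,0],[0,10,-6,0],[0,16,-9,0],[0,22,-12,0],[0,28,-15,0]]]'

```text
t: 11.18
tcp_pos: [0.5644, 0.1566, 0.0979]
tool_rot: [-0.015, 1.0, -0.0, -0.0]
force: [0.5, 1.5, -1.0]
finger_gap: 0.088
gripper_force: 19.5
```

>>> drive_tool --deltas '[[[0,6,-10,0],[0,8,-30,0],[0,8,-60,0],[0,8,-100,0],[0,8,-150,0]]]' --force 80

```text
t: 11.6
tcp_pos: [0.5629, 0.1629, 0.2399]
tool_rot: [-0.015, 1.0, -0.001, -0.002]
force: [0.6, -0.2, -1.3]
finger_gap: 0.073
gripper_force: 82.1
```

>>> drive_tool --deltas '[[[0,0,0,0.57],[0,0,0,0.57],[0,0,0,0.57],[0,0,0,0.57],[0,0,0,0.57]]]'

```text
t: 12.02
tcp_pos: [0.5639, 0.1629, 0.2398]
tool_rot: [0.269, 0.963, -0.001, 0.0]
force: [-0.3, -0.3, -1.4]
finger_gap: 0.072
gripper_force: 82.3
```

>>> drive_tool --deltas '[[[0,0,0,0.57],[0,0,0,0.57],[0,0,0,0.57],[0,0,0,0.57],[0,0,0,0.57]]]'

```text
t: 12.43
tcp_pos: [0.5639, 0.1628, 0.2396]
tool_rot: [0.529, 0.848, -0.001, 0.0]
force: [1.0, 0.5, -0.5]
finger_gap: 0.075
gripper_force: 82.3
```

>>> drive_tool --deltas '[[[0,0,0,0.57],[0,0,0,0.57],[0,0,0,0.57],[0,0,0,0.57],[0,0,0,0.57]]]'

```text
t: 12.85
tcp_pos: [0.5639, 0.1629, 0.2396]
tool_rot: [0.747, 0.665, -0.001, 0.001]
force: [-0.5, -0.0, -0.8]
finger_gap: 0.073
gripper_force: 82.3
```

```bash
python3 - <<'E'
from h import *
s,_=line()
m=vision.camera_model("wrist"); w=vision.snapshot("wrist")[:,:,::-1]; sc=vision.snapshot("scene")[:,:,::-1]
cv2.imwrite("pics/w4raw.png",w); cv2.imwrite("pics/s4raw.png",sc)
p=proj("scene",[s["tcp_pos"]])[0]; print(p)
x,y=int(p[0]),int(p[1])
c=cv2.resize(sc[y-50:y+50,x-67:x+67],(400,300),interpolation=cv2.INTER_CUBIC)
t=cv2.imread("pics/top2.png")[140:190,255:345]
cc=np.vstack([np.hstack([cv2.resize(w,(400,300)),c]), np.pad(cv2.resize(t,(540,300),interpolation=cv2.INTER_CUBIC),((0,0),(0,260),(0,0)))])
cv2.imwrite("pics/m4.png",cc)
E
```

```text
t12.85 tcp [0.5639 0.1629 0.2396] F [-0.5 -0.  -0.8] gap 0.073 gf 82.3
[[ 0.115  0.993 -0.001]
 [ 0.993 -0.115 -0.002]
 [-0.003 -0.    -1.   ]]
[332.41697975 204.26361507]
```

View pics/m4.png

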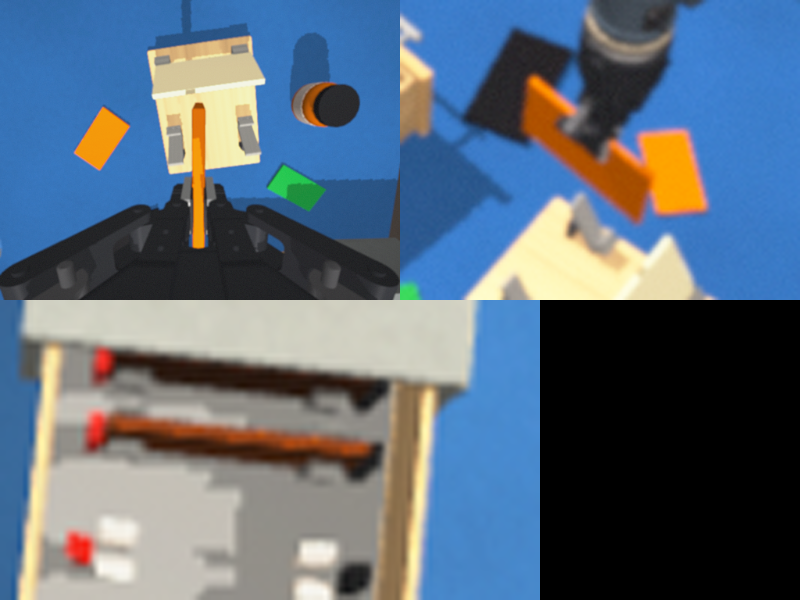

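```bash
python3 - <<'E'
from h import *
import pickle
np.set_printoptions(suppress=True,precision=4)
g=onz("top",np.array([[116,248],[317,270]])/6+np.array([255,140])-.4,.08); d=g[0]-g[1]
print("top",g,g.mean(0),np.linalg.norm(d),np.degrees(np.arctan2(d[1],d[0]))-90)
m,s=pickle.load(open("w2.pkl","rb"))
g=onz("wrist",np.array([[573,192],[555,342]])/1.5625,.08,m); d=g[0]-g[1]
print("w2",g,g.mean(0),np.linalg.norm(d),np.degrees(np.arctan2(d[1],d[0]))-90)
g=onz("wrist",np.array([[395,185],[395,368]])/1.5625,.1,m); print("bar",g,g.mean(0),np.linalg.norm(g[0]-g[1]))
# wrist plate ends
m=vision.camera_model("wrist"); s=manip.sense(); Rm=R.from_quat(s["tool_rot"]).as_matrix()
for off in (-18,-20,-22):
  P=[s["tcp_pos"]+Rm@np.array([off/1e3+k*.075,0,-.034]) for k in (1,-1)]; print(off,proj("wrist",P,m)*.78125)
b=np.array([.4763,-.1875]); print(b+.124*np.array([.9938,-.1115]))
w=cv2.imread("pics/w2raw.png"); cv2.imwrite("pics/w2c.png",cv2.resize(w[75:265,290:480],(760,760))[:600])
E
```

```text
top [[ 0.6068 -0.1399  0.08  ]
 [ 0.5938 -0.2555  0.08  ]] [ 0.6003 -0.1977  0.08  ] 0.11632639098839241 -6.432324111500634
w2 [[ 0.6043 -0.139   0.08  ]
 [ 0.5903 -0.2468  0.08  ]] [ 0.5973 -0.1929  0.08  ] 0.10871795145144943 -7.403817603024876
bar [[ 0.4837 -0.1217  0.1   ]
 [ 0.4699 -0.2452  0.1   ]] [ 0.4768 -0.1835  0.1   ] 0.12424933102020763
-18 [[199.202  114.5348]
 [198.869  330.1898]]
-20 [[199.1965 118.4963]
 [198.8655 332.1706]]
-22 [[199.1911 122.423 ]
 [198.8621 334.1333]]
[ 0.5995 -0.2013]
```

View pics/w2c.png

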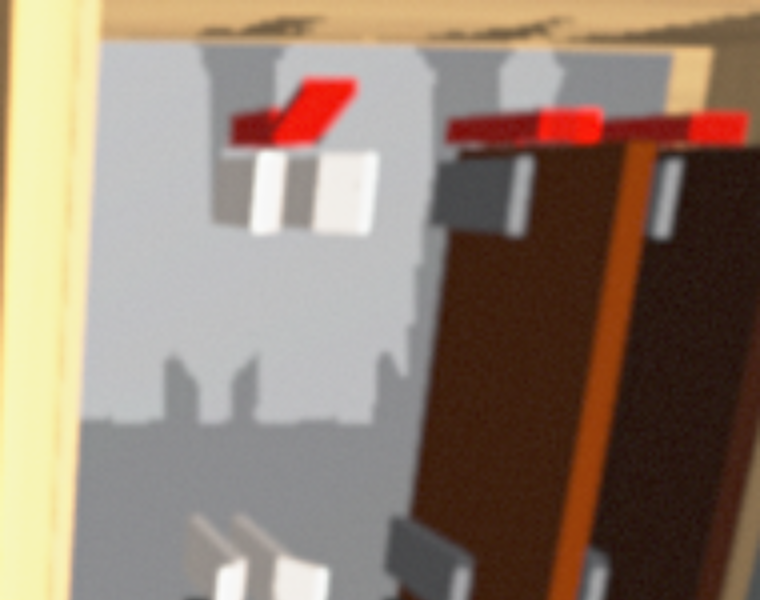

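```bash
python3 - <<'E'
from h import *
from scipy.optimize import least_squares
m=vision.camera_model("wrist"); s=manip.sense(); Rm=R.from_quat(s["tool_rot"]).as_matrix()
w=cv2.imread("pics/w4raw.png")
f=lambda v:(proj("wrist",[s["tcp_pos"]+Rm@np.array([v[0],0,v[1]]),s["tcp_pos"]+Rm@np.array([v[0],0,v[1]+.08])],m)[:,1]-np.array([r0,r1]))
for r0,r1 in ((140,104),(138,103),(142,105)):
    r0/=.78125;r1/=.78125
    print(least_squares(f,[.055,-.034]).x)
col=w[110:330,254].astype(int); print([(i+110,*c) for i,c in enumerate(col) if i%4==0 and i<130])
E
```

```text
[ 0.06267835 -0.12606326]
[ 0.06316801 -0.12770305]
[ 0.06217711 -0.12452204]
[(110, np.int64(156), np.int64(199), np.int64(214)), (114, np.int64(232), np.int64(245), np.int64(244)), (118, np.int64(222), np.int64(243), np.int64(244)), (122, np.int64(158), np.int64(224), np.int64(244)), (126, np.int64(158), np.int64(224), np.int64(244)), (130, np.int64(137), np.int64(206), np.int64(241)), (134, np.int64(9), np.int64(68), np.int64(139)), (138, np.int64(10), np.int64(81), np.int64(168)), (142, np.int64(10), np.int64(115), np.int64(223)), (146, np.int64(10), np.int64(111), np.int64(223)), (150, np.int64(10), np.int64(112), np.int64(223)), (154, np.int64(10), np.int64(113), np.int64(222)), (158, np.int64(10), np.int64(114), np.int64(224)), (162, np.int64(10), np.int64(113), np.int64(224)), (166, np.int64(10), np.int64(113), np.int64(223)), (170, np.int64(10), np.int64(114), np.int64(223)), (174, np.int64(10), np.int64(113), np.int64(222)), (178, np.int64(10), np.int64(148), np.int64(244)), (182, np.int64(10), np.int64(155), np.int64(245)), (186, np.int64(10), np.int64(156), np.int64(245)), (190, np.int64(10), np.int64(154), np.int64(245)), (194, np.int64(10), np.int64(156), np.int64(245)), (198, np.int64(10), np.int64(154), np.int64(245)), (202, np.int64(10), np.int64(155), np.int64(245)), (206, np.int64(10), np.int64(153), np.int64(245)), (210, np.int64(10), np.int64(155), np.int64(245)), (214, np.int64(10), np.int64(157), np.int64(245)), (218, np.int64(10), np.int64(158), np.int64(245)), (222, np.int64(10), np.int64(158), np.int64(245)), (226, np.int64(10), np.int64(159), np.int64(245)), (230, np.int64(10), np.int64(157), np.int64(245)), (234, np.int64(10), np.int64(158), np.int64(245)), (238, np.int64(10), np.int64(158), np.int64(245))]
```

```bash
python3 - <<'E'
from h import *
np.set_printoptions(suppress=True,precision=4)
m=vision.camera_model("wrist"); s=manip.sense(); Rm=R.from_quat(s["tool_rot"]).as_matrix()
C=cv2.Rodrigues(m["rvec"])[0]; c=-C.T@m["tvec"]
print("cam in tool",Rm.T@(c-s["tcp_pos"]),"axis",Rm.T@C[2])
for ov in (.025,.034,.045,.055):
  for off in (-.015,-.02,-.03):
    P=[s["tcp_pos"]+Rm@np.array([off+.075,0,-ov+k]) for k in (0,.08)]; print(ov,off,proj("wrist",P,m)[:,1])
t=s["tcp_pos"]
# scene predicted plate corners
P=[t+Rm@np.array([-.02+a*.075,0,-.034+b*.08]) for a,b in((1,0),(1,1),(-1,1),(-1,0))]
q=proj("scene",P); x,y=332,204
print((q-np.array([x-67,y-50]))*np.array([400/134,3])+[400,0])
E
```

```text
cam in tool [ 0.0663 -0.0005 -0.1435] axis [-0.2574 -0.0002  0.9663]
0.025 -0.015 [137.6875 131.6314]
0.025 -0.02 [149.5135 138.7932]
0.025 -0.03 [172.4553 152.8613]
0.034 -0.015 [138.9149 132.0595]
0.034 -0.02 [151.6752 139.554 ]
0.034 -0.03 [176.3663 154.2625]
0.045 -0.015 [140.7148 132.6409]
0.045 -0.02 [154.8389 140.5863]
0.045 -0.03 [182.0653 156.1614]
0.055 -0.015 [142.7326 133.2347]
0.055 -0.02 [158.3761 141.6398]
0.055 -0.03 [188.4025 158.0963]
[[652.6834 167.3938]
 [638.9936 214.3126]
 [522.9013 118.0806]
 [529.559   68.292 ]]
```

```bash
cat > fit.py <<'E'
from h import *
import sys
from scipy.optimize import least_squares
np.set_printoptions(suppress=True,precision=4)
s=manip.sense(); Rm=R.from_quat(s["tool_rot"]).as_matrix(); t=s["tcp_pos"]
sc=cv2.imread(sys.argv[1]).astype(int); b,g,r=sc[...,0],sc[...,1],sc[...,2]
mk=((r>120)&(b<70)&(g<0.56*r)).astype(np.uint8)
p=proj("scene",[t])[0]; M=np.zeros_like(mk); x,y=p.astype(int); M[y-50:y+60,x-65:x+65]=mk[y-50:y+60,x-65:x+65]
n,l,st,_=cv2.connectedComponentsWithStats(M); keep=[i for i in range(1,n) if st[i,4]>40]; print([(st[i].tolist()) for i in keep])
pts=np.argwhere(np.isin(l,keep))[:,::-1].astype(np.int32); h=cv2.convexHull(pts)
print("hull",h.reshape(-1,2).tolist())
print("ref face color",sc[y-20:y+20:6,x-25].tolist())
E
python3 fit.py pics/s4raw.png; python3 - <<'E'
import cv2
w=cv2.imread("pics/w4raw.png"); 
for r in (120,128,132,136,140,150,165,175,180,200): print(r,[tuple(map(int,w[r,c])) for c in (246,249,252,255,258,261)])
E
```

```text
[[306, 179, 44, 48, 607]]
hull [[349, 216], [344, 226], [343, 226], [339, 223], [308, 198], [306, 196], [306, 191], [307, 181], [308, 179], [311, 179], [347, 209], [349, 211]]
ref face color [[36, 63, 124], [18, 74, 153], [5, 77, 160], [134, 82, 40], [201, 123, 59], [203, 125, 61], [203, 126, 58]]
120 [(149, 213, 233), (157, 222, 243), (157, 223, 243), (163, 229, 244), (169, 233, 244), (170, 234, 244)]
128 [(168, 232, 244), (176, 238, 244), (162, 227, 245), (158, 226, 245), (170, 234, 245), (174, 236, 244)]
132 [(168, 233, 245), (110, 172, 213), (35, 86, 151), (38, 95, 158), (56, 105, 164), (166, 234, 245)]
136 [(151, 224, 243), (13, 74, 140), (10, 67, 136), (10, 70, 138), (8, 65, 135), (106, 167, 210)]
140 [(60, 127, 211), (10, 111, 221), (10, 105, 218), (10, 108, 220), (10, 108, 219), (9, 108, 214)]
150 [(48, 119, 210), (10, 115, 223), (10, 113, 223), (10, 114, 224), (10, 114, 223), (0, 104, 214)]
165 [(55, 127, 212), (10, 115, 224), (10, 113, 223), (10, 114, 223), (10, 111, 223), (0, 104, 213)]
175 [(55, 128, 214), (10, 112, 223), (10, 117, 227), (10, 112, 223), (10, 110, 222), (0, 102, 212)]
180 [(38, 145, 238), (10, 157, 245), (10, 154, 245), (10, 132, 237), (10, 111, 221), (0, 106, 213)]
200 [(61, 151, 237), (10, 156, 245), (10, 156, 245), (10, 155, 245), (10, 120, 231), (2, 109, 211)]
```

```bash
python3 - <<'E'
from h import *
from scipy.optimize import least_squares
np.set_printoptions(suppress=True,precision=4)
s=manip.sense(); Rm=R.from_quat(s["tool_rot"]).as_matrix(); t=s["tcp_pos"]; mw=vision.camera_model("wrist"); ms=vision.camera_model("scene")
ob=np.array([[349.5,210],[344,226.5],[306,197.5],[308,178.5]])
def res(v):
    off,ov,ph=v[:3]
    c=np.array([off,0,-ov+.04]); 
    q=np.array([[a*.075,0,b*.04] for a,b in((1,-1),(1,1),(-1,1),(-1,-1))])@R.from_rotvec([0,ph,0]).as_matrix().T+c
    W=t+q@Rm.T
    return np.r_[((proj("scene",W,ms)-ob-v[3:])*1).ravel(), (proj("wrist",W[:2],mw)[:,1]-[139,131.5]),v[3:]*.5]
f=least_squares(res,[-.015,.034,0,0,0]); print(f.x,res(f.x))
E
```

```text
[-0.015   0.0262  0.0135  1.365   0.8063] [-0.3516  1.4051  0.8206  0.6063 -0.0647 -2.1037 -0.063   0.2938  0.3772
 -0.5026  0.6825  0.4032]
```

>>> drive_tool --deltas '[[[-169,39,0,0],[-169,39,0,0],[-169,39,0,0],[-169,39,0,0],[-169,39,0,0]]]'

```text
t: 13.37
tcp_pos: [0.5857, -0.0155, 0.2397]
tool_rot: [0.746, 0.666, -0.001, 0.002]
force: [0.1, 0.2, -0.1]
finger_gap: 0.075
gripper_force: 82.3
```

>>> drive_tool --deltas '[[[-169,38,0,0],[-169,38,0,0],[-169,38,0,0],[-169,38,0,0],[-169,38,0,0]]]'

```text
t: 13.78
tcp_pos: [0.6046, -0.1884, 0.2396]
tool_rot: [0.746, 0.666, -0.001, 0.003]
force: [0.4, 0.1, -0.5]
finger_gap: 0.068
gripper_force: 82.3
```

>>> drive_tool --deltas '[[[0,0,20,0],[0,0,50,0],[0,0,75,0],[0,0,90,0],[0,0,90,0]]]'

```text
t: 14.2
tcp_pos: [0.6008, -0.1793, 0.1453]
tool_rot: [0.744, 0.668, -0.002, -0.004]
force: [-0.9, 0.4, -1.3]
finger_gap: 0.071
gripper_force: 82.4
```

```bash
python3 - <<'E'
from h import *
np.set_printoptions(suppress=True,precision=4)
s,Rm=line()
mw=vision.camera_model("wrist"); w=vision.snapshot("wrist")[:,:,::-1]; cv2.imwrite("pics/w5raw.png",w)
cv2.imwrite("pics/w5.png",cv2.resize(w[60:260,153:353],(600,600),interpolation=cv2.INTER_CUBIC))
E
```

```text
t14.20 tcp [ 0.6008 -0.1793  0.1453] F [-0.9  0.4 -1.3] gap 0.071 gf 82.4
[[ 0.108  0.994 -0.009]
 [ 0.994 -0.108  0.003]
 [ 0.002 -0.009 -1.   ]]
```

View pics/w5.png

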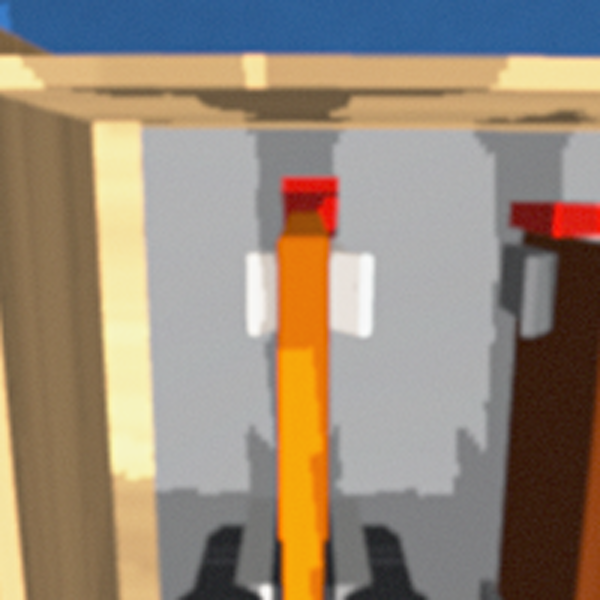

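Looking at the slot: the ribs are centred at crop column 310.5 and the plate's lower end at about 305.5, so I need roughly 1.7 mm in tool +y. The plate's end is over the clip's lead-in, as wanted.

>>> drive_tool --deltas '[[[0,0,0,0],[0,0,0,0],[0,0,0,0]]]'

```text
t: 14.5
tcp_pos: [0.6048, -0.181, 0.1511]
tool_rot: [0.745, 0.667, 0.001, 0.002]
force: [0.8, -0.6, -0.7]
finger_gap: 0.072
gripper_force: 82.4
```

>>> drive_tool --deltas '[[[0,0,0,0],[0,0,0,0],[0,0,0,0],[0,0,0,0]]]'

```text
t: 14.83
tcp_pos: [0.6038, -0.1807, 0.1496]
tool_rot: [0.745, 0.667, 0.0, 0.0]
force: [0.6, -0.3, -1.9]
finger_gap: 0.075
gripper_force: 82.4
```

```bash
python3 - <<'E'
from h import *
np.set_printoptions(suppress=True,precision=4)
s,Rm=line()
w=vision.snapshot("wrist")[:,:,::-1]; cv2.imwrite("pics/w6raw.png",w)
o=cv2.imread("pics/w5raw.png")
for im in (o,w):
  for r in (149,155,160): # rib rows
    row=im[r,225:290].astype(int); wh=[225+i for i,c in enumerate(row) if c[0]>205]; print(r,"white",wh[:1],wh[-1:],end=" ")
  for r in (131,134,137,145):
    row=im[r,225:290].astype(int); og=[225+i for i,c in enumerate(row) if c[2]>110 and c[0]<50 and c[1]>0.3*c[2]]; print(r,"or",og[:1],og[-1:],end=" ")
  red=np.argwhere((im[115:140,225:290,2]>170)&(im[115:140,225:290,1]<60)); print("red",red.min(0)+[115,225],red.max(0)+[115,225])
s,Rm=line()
E
```

```text
t14.83 tcp [ 0.6038 -0.1807  0.1496] F [ 0.6 -0.3 -1.9] gap 0.075 gf 82.4
[[ 0.11   0.994  0.   ]
 [ 0.994 -0.11  -0.   ]
 [-0.     0.    -1.   ]]
149 white [235] [277] 155 white [235] [277] 160 white [235] [276] 131 or [249] [258] 134 or [248] [260] 137 or [248] [261] 145 or [246] [261] red [120 248] [136 264]
149 white [230] [271] 155 white [230] [271] 160 white [231] [271] 131 or [249] [258] 134 or [247] [259] 137 or [247] [260] 145 or [246] [261] red [118 243] [130 258]
 t14.88 tcp [ 0.6038 -0.1807  0.1495] F [-0.8 -0.1 -0.3] gap 0.071 gf 82.4
[[ 0.11   0.994  0.   ]
 [ 0.994 -0.11  -0.   ]
 [-0.     0.    -1.   ]]
```

>>> drive_tool --deltas '[[[-1,-2.2,0,0],[-1,-2.2,8,0],[-1,-2.2,16,0],[-1,-2.2,22,0],[-1,-2.2,22,0]]]' --force 110

```text
t: 15.3
tcp_pos: [0.601, -0.1824, 0.1257]
tool_rot: [0.745, 0.667, -0.001, 0.0]
force: [0.4, -2.6, -0.3]
finger_gap: 0.066
gripper_force: 111.2
```

>>> drive_tool --deltas '[[[0,0,3,0],[0,0,6,0],[0,0,9,0],[0,0,12,0],[0,0,12,0]]]'

```text
t: 15.72
tcp_pos: [0.602, -0.1833, 0.1155]
tool_rot: [0.745, 0.667, -0.001, 0.002]
force: [-0.4, -4.7, -2.7]
finger_gap: 0.064
gripper_force: 110.8
```

>>> drive_tool --deltas '[[[0,0,3,0],[0,0,6,0],[0,0,9,0],[0,0,12,0],[0,0,12,0]]]'

```text
t: 16.13
tcp_pos: [0.6021, -0.1833, 0.1033]
tool_rot: [0.745, 0.667, -0.0, 0.002]
force: [-1.1, -4.1, -1.4]
finger_gap: 0.066
gripper_force: 111.3
```

>>> drive_tool --deltas '[[[0,0,3,0],[0,0,6,0],[0,0,9,0],[0,0,12,0],[0,0,12,0]]]'

```text
t: 16.55
tcp_pos: [0.6022, -0.1833, 0.0913]
tool_rot: [0.745, 0.667, -0.0, 0.002]
force: [-0.0, -5.9, -0.6]
finger_gap: 0.07
gripper_force: 111.3
```

>>> drive_tool --deltas '[[[0,0,2,0],[0,0,4,0],[0,0,6,0],[0,0,8,0],[0,0,8,0]]]'

```text
t: 16.97
tcp_pos: [0.6026, -0.1833, 0.0843]
tool_rot: [0.745, 0.667, -0.0, 0.002]
force: [-0.3, -4.2, 3.7]
finger_gap: 0.064
gripper_force: 111.8
```

>>> drive_tool --deltas '[[[0,0,1,0],[0,0,2,0],[0,0,3,0],[0,0,4,0],[0,0,4,0]]]'

```text
t: 17.38
tcp_pos: [0.6053, -0.1836, 0.0842]
tool_rot: [0.745, 0.667, 0.002, 0.005]
force: [-0.6, -3.4, 19.1]
finger_gap: 0.064
gripper_force: 114.4
```

>>> drive_tool --deltas '[[[0,0,-3,0],[0,0,-3,0]]]'

```text
t: 17.55
tcp_pos: [0.6037, -0.1833, 0.0843]
tool_rot: [0.745, 0.667, 0.001, 0.003]
force: [0.4, -4.1, 8.7]
finger_gap: 0.061
gripper_force: 112.6
```

>>> drive_tool --deltas '[[[0,0,0,0],[0,0,0,0],[0,0,0,0],[0,0,0,0]]]' --jaw 35 --force 40

```text
t: 17.88
tcp_pos: [0.6004, -0.1802, 0.0812]
tool_rot: [0.745, 0.667, -0.0, -0.002]
force: [-0.6, -0.2, -0.7]
finger_gap: 0.408
gripper_force: 0.0
```

>>> drive_tool --deltas '[[[0,0,-10,0],[0,0,-30,0],[0,0,-55,0],[0,0,-55,0],[0,0,-55,0]]]'

```text
t: 18.3
tcp_pos: [0.6025, -0.1816, 0.1392]
tool_rot: [0.745, 0.667, 0.001, 0.002]
force: [-0.8, -0.1, -0.3]
finger_gap: 0.413
gripper_force: 0.0
```

>>> drive_tool --deltas '[[[0,0,0,0],[0,0,0,0],[0,0,0,0]]]'

```text
t: 18.55
tcp_pos: [0.6006, -0.1809, 0.1361]
tool_rot: [0.745, 0.667, -0.0, -0.001]
force: [0.0, -0.3, -0.6]
finger_gap: 0.411
gripper_force: 0.0
```

```bash
python3 - <<'E'
from h import *
np.set_printoptions(suppress=True,precision=4)
s,Rm=line()
mw=vision.camera_model("wrist"); w=vision.snapshot("wrist")[:,:,::-1]; cv2.imwrite("pics/w7raw.png",w)
S=np.array([.600,-.1975,0]);X=np.array([.9938,-.1115,0]);Y=np.array([.1115,.9938,0])
for z in (.100,.106,.112,.120):
    print(z,proj("wrist",[S+k*.075*Y+[0,0,z] for k in (1,-1)]+[S+.055*Y+d*.004*X+[0,0,z] for d in (-1,1)],mw).round(1).tolist())
b=w.astype(int); og=(b[...,2]>110)&(b[...,0]<50)&(b[...,1]>.35*b[...,2])
for r in list(range(60,330,8)):
    c=np.flatnonzero(og[r,215:300])+215
    if len(c): print(r,c[0],c[-1],w[r,(c[0]+c[-1])//2].tolist())
E
```

```text
t18.55 tcp [ 0.6006 -0.1809  0.1361] F [ 0.  -0.3 -0.6] gap 0.411 gf 0.0
[[ 0.11   0.994 -0.002]
 [ 0.994 -0.11   0.001]
 [ 0.001 -0.002 -1.   ]]
0.1 [[256.8, 135.1], [255.8, 329.6], [250.6, 165.9], [262.7, 165.9]]
0.106 [[256.9, 135.5], [255.9, 335.2], [250.5, 167.3], [263.0, 167.4]]
0.112 [[257.0, 136.0], [255.9, 341.1], [250.4, 168.9], [263.3, 168.9]]
0.12 [[257.1, 136.6], [256.0, 349.6], [250.2, 171.1], [263.7, 171.1]]
140 254 263 [10, 113, 228]
148 254 264 [10, 165, 246]
156 254 264 [10, 166, 246]
164 254 264 [10, 165, 246]
172 253 263 [10, 166, 246]
180 253 263 [10, 168, 246]
188 253 263 [10, 168, 246]
196 253 263 [10, 169, 246]
204 253 263 [10, 167, 246]
212 253 263 [10, 171, 246]
220 253 263 [10, 169, 246]
228 253 263 [10, 172, 246]
236 253 263 [10, 172, 246]
244 253 262 [10, 171, 246]
252 253 262 [10, 173, 246]
260 253 262 [10, 172, 246]
268 253 262 [10, 173, 246]
276 253 262 [10, 174, 246]
284 253 262 [10, 175, 246]
292 253 262 [10, 177, 246]
300 253 263 [10, 180, 246]
308 251 263 [10, 177, 246]
316 251 262 [9, 160, 249]
```

>>> drive_tool --deltas '[[[10,2.5,0,0],[25,2.5,0,0],[35,2.5,0,0],[35,2.5,0,0],[35,2.5,0,0]]]' --jaw 0

```text
t: 19.02
tcp_pos: [0.6078, -0.1454, 0.1372]
tool_rot: [0.744, 0.668, -0.0, -0.0]
force: [0.1, 0.1, -0.5]
finger_gap: 0.001
gripper_force: 0.0
```

>>> drive_tool --deltas '[[[0,0,8,0],[0,0,16,0],[0,0,22,0],[0,0,25,0],[0,0,25,0]]]'

```text
t: 19.43
tcp_pos: [0.6068, -0.1469, 0.1107]
tool_rot: [0.745, 0.667, -0.001, -0.001]
force: [0.2, -0.4, 0.8]
finger_gap: 0.0
gripper_force: 0.0
```

>>> drive_tool --deltas '[[[0,0,1,0],[0,0,2,0],[0,0,3,0],[0,0,4,0],[0,0,4,0]]]'

```text
t: 19.85
tcp_pos: [0.6078, -0.1469, 0.1083]
tool_rot: [0.745, 0.667, 0.0, 0.0]
force: [-0.0, 0.1, 0.8]
finger_gap: -0.001
gripper_force: 0.0
```

>>> drive_tool --deltas '[[[0,0,1,0],[0,0,2,0],[0,0,2,0],[0,0,2,0]]]'

```text
t: 20.18
tcp_pos: [0.6078, -0.1469, 0.1063]
tool_rot: [0.745, 0.667, -0.0, 0.0]
force: [0.1, -0.2, -0.4]
finger_gap: 0.002
gripper_force: 0.0
```

>>> drive_tool --deltas '[[[0,0,1,0],[0,0,2,0],[0,0,2,0],[0,0,2,0]]]'

```text
t: 20.52
tcp_pos: [0.6089, -0.1471, 0.1061]
tool_rot: [0.745, 0.667, 0.001, 0.001]
force: [-1.3, 1.0, 6.7]
finger_gap: 0.001
gripper_force: 3.7
```

The +y end tops out at 0.106, which is home. Checking the other end.

>>> drive_tool --deltas '[[[0,0,-10,0],[0,0,-10,0],[-40,0,-10,0],[-85,0,-10,0],[-85,0,-10,0]]]'

```text
t: 20.93
tcp_pos: [0.599, -0.2384, 0.1148]
tool_rot: [0.746, 0.666, -0.001, 0.003]
force: [0.3, -0.4, -0.1]
finger_gap: -0.002
gripper_force: 0.0
```

>>> drive_tool --deltas '[[[0,0,3,0],[0,0,6,0],[0,0,8,0],[0,0,8,0],[0,0,8,0]]]'

```text
t: 21.35
tcp_pos: [0.5985, -0.23, 0.1062]
tool_rot: [0.744, 0.668, -0.0, -0.0]
force: [-0.6, 0.3, 1.4]
finger_gap: -0.001
gripper_force: 0.5
```

>>> drive_tool --deltas '[[[0,0,1,0],[0,0,2,0],[0,0,2,0],[0,0,2,0]]]'

```text
t: 21.68
tcp_pos: [0.5995, -0.2302, 0.1061]
tool_rot: [0.745, 0.668, 0.001, 0.001]
force: [-0.8, 2.0, 8.8]
finger_gap: 0.001
gripper_force: 4.5
```

Both ends are at 0.106, so the plate is home. Lifting and going back to the handle.

>>> drive_tool --deltas '[[[0,0,-40,0],[0,0,-80,0],[0,0,-100,0],[28,-40,-100,0],[28,-80,-100,0]]]' --jaw 32

```text
t: 22.1
tcp_pos: [0.5289, -0.1939, 0.2061]
tool_rot: [0.744, 0.668, 0.002, 0.003]
force: [-0.7, 0.3, -0.9]
finger_gap: 0.372
gripper_force: 0.0
```

>>> drive_tool --deltas '[[[0,-25,0,0],[0,-46,0,0],[0,-46,0,0],[0,-46,0,0],[0,-46,0,0]]]'

```text
t: 22.52
tcp_pos: [0.4818, -0.1907, 0.2045]
tool_rot: [0.745, 0.667, 0.0, 0.001]
force: [-0.3, 0.1, 0.2]
finger_gap: 0.377
gripper_force: 0.0
```

```bash
python3 - <<'E'
from h import *
np.set_printoptions(suppress=True,precision=4)
s,Rm=line()
mw=vision.camera_model("wrist"); w=vision.snapshot("wrist")[:,:,::-1]; cv2.imwrite("pics/w8raw.png",w)
g=w.astype(int)
for r in (140,160,180,200,215):
    c=np.flatnonzero((g[r,215:290].min(1)>130)&(np.ptp(g[r,215:290],axis=1)<50))+215; print(r,c[:1],c[-1:])
b=np.array([.4763,-.1875,.1]);print(proj("wrist",[b],mw))
E
```

```text
t22.52 tcp [ 0.4818 -0.1907  0.2045] F [-0.3  0.1  0.2] gap 0.377 gf 0.0
[[ 0.109  0.994  0.002]
 [ 0.994 -0.109 -0.001]
 [-0.001  0.002 -1.   ]]
140 [247] [258]
160 [247] [258]
180 [247] [258]
200 [247] [257]
215 [247] [257]
[[247.7751 192.5949]]
```

>>> drive_tool --deltas '[[[0,-3,0,0],[0,-3,40,0],[0,-3,80,0],[0,-3,110,0],[0,-3,123,0]]]'

```text
t: 22.98
tcp_pos: [0.4764, -0.1892, 0.0777]
tool_rot: [0.745, 0.667, -0.001, -0.003]
force: [-11.7, 8.6, 83.8]
finger_gap: 0.373
gripper_force: 42.6
```

>>> drive_tool --deltas '[[[0,0,0,0],[0,0,0,0],[0,0,0,0],[0,0,0,0],[0,0,0,0]]]' --jaw 0

```text
t: 23.4
tcp_pos: [0.4774, -0.1905, 0.0803]
tool_rot: [0.745, 0.667, -0.0, -0.0]
force: [0.9, -3.1, -13.7]
finger_gap: 0.113
gripper_force: 38.7
```

>>> drive_tool --deltas '[[[0,5,0,0],[0,15,0,0],[0,27,0,0],[0,40,0,0],[0,50,0,0]]]'

```text
t: 23.82
tcp_pos: [0.5262, -0.196, 0.0804]
tool_rot: [0.745, 0.667, -0.001, -0.001]
force: [-2.3, -4.0, -11.8]
finger_gap: 0.114
gripper_force: 39.1
```

>>> drive_tool --deltas '[[[0,12,0,0],[0,24,0,0],[0,36,0,0],[0,48,0,0],[0,60,0,0]]]'

```text
t: 24.23
tcp_pos: [0.5854, -0.2027, 0.0803]
tool_rot: [0.745, 0.667, -0.002, -0.002]
force: [-2.1, -5.1, -8.5]
finger_gap: 0.113
gripper_force: 39.3
```

>>> drive_tool --deltas '[[[0,12,0,0],[0,24,0,0],[0,36,0,0],[0,46,0,0],[0,52,0,0]]]'

```text
t: 24.65
tcp_pos: [0.6381, -0.2087, 0.0804]
tool_rot: [0.745, 0.667, -0.001, -0.001]
force: [-2.5, -6.3, -8.9]
finger_gap: 0.111
gripper_force: 39.5
```

>>> drive_tool --deltas '[[[0,3,0,0],[0,6,0,0],[0,9,0,0],[0,12,0,0],[0,14,0,0]]]'

```text
t: 25.07
tcp_pos: [0.651, -0.2102, 0.0804]
tool_rot: [0.745, 0.667, -0.001, -0.001]
force: [-1.7, -6.8, -9.1]
finger_gap: 0.115
gripper_force: 39.4
```

>>> drive_tool --deltas '[[[0,2,0,0],[0,4,0,0],[0,6,0,0],[0,7,0,0],[0,7,0,0]]]'

```text
t: 25.48
tcp_pos: [0.6548, -0.2106, 0.0804]
tool_rot: [0.745, 0.667, -0.004, -0.004]
force: [-7.7, -6.1, -4.6]
finger_gap: 0.101
gripper_force: 39.9
```

>>> drive_tool --deltas '[[[0,1,0,0],[0,2,0,0],[0,2,0,0]]]'

```text
t: 25.73
tcp_pos: [0.6548, -0.2106, 0.0803]
tool_rot: [0.745, 0.668, -0.005, -0.006]
force: [-11.8, -6.3, -2.5]
finger_gap: 0.112
gripper_force: 40.2
```

>>> drive_tool --deltas '[[[0,0,0,0],[0,0,0,0],[0,0,0,0],[0,0,0,0]]]' --jaw 24

```text
t: 26.07
tcp_pos: [0.659, -0.2097, 0.0824]
tool_rot: [0.745, 0.667, -0.001, -0.002]
force: [-8.0, -2.4, 1.6]
finger_gap: 0.283
gripper_force: 0.6
```

```bash
python3 -c "
from h import *
line()"
```

```text
t26.07 tcp [ 0.659  -0.2097  0.0824] F [-8.  -2.4  1.6] gap 0.283 gf 0.6
[[ 0.11   0.994 -0.005]
 [ 0.994 -0.11   0.002]
 [ 0.001 -0.005 -1.   ]]
```

>>> drive_tool --deltas '[[[0,-2,0,0],[0,-4,0,0],[0,-4,0,0]]]'

```text
t: 26.32
tcp_pos: [0.6584, -0.2098, 0.0826]
tool_rot: [0.745, 0.667, 0.001, 0.001]
force: [-0.3, -0.8, 0.2]
finger_gap: 0.281
gripper_force: 0.0
```

>>> drive_tool --deltas '[[[0,0,-6,0],[0,0,-15,0],[0,0,-40,0],[0,0,-80,0],[0,0,-110,0]]]'

```text
t: 26.73
tcp_pos: [0.6584, -0.2102, 0.1943]
tool_rot: [0.745, 0.667, 0.001, 0.001]
force: [1.1, 0.7, 0.9]
finger_gap: 0.284
gripper_force: 0.0
```

>>> drive_tool --deltas '[[[0,-40,0,0],[0,-80,0,0],[0,-120,0,0],[0,-150,0,0],[0,-150,0,0]]]'

```text
t: 27.15
tcp_pos: [0.5018, -0.1909, 0.1918]
tool_rot: [0.745, 0.667, -0.001, -0.004]
force: [-0.5, 0.8, -1.2]
finger_gap: 0.28
gripper_force: 0.0
```

>>> drive_tool --deltas '[[[0,0,0,0],[0,0,0,0],[0,0,0,0],[0,0,0,0],[0,0,0,0]]]'

```text
t: 27.57
tcp_pos: [0.5095, -0.194, 0.1913]
tool_rot: [0.745, 0.667, 0.0, 0.0]
force: [0.0, 0.4, -0.5]
finger_gap: 0.28
gripper_force: 0.0
```

```bash
python3 - <<'E'
from h import *
np.set_printoptions(suppress=True,precision=4)
line()
im=vision.snapshot("top")[:,:,::-1]; cv2.imwrite("pics/top9.png",im); sc=vision.snapshot("scene")[:,:,::-1]; cv2.imwrite("pics/s9.png",sc)
a0=cv2.imread("pics/top0.png"); s0=cv2.imread("pics/scene0.png")
X=np.array([.9938,-.1115,0])
for nm,a,b,r in (("top",a0,im,(150,165,255,340)),("jarL/stand",a0,im,(125,220,140,225)),("jarR",a0,im,(205,232,340,395)),("scene drawer",s0,sc,(160,240,180,245))):
    A=a[r[0]:r[1],r[2]:r[3]].astype(np.float32).mean(2);B=b[r[0]:r[1],r[2]:r[3]].astype(np.float32).mean(2)
    print(nm,cv2.phaseCorrelate(A,B),abs(A-B).mean())
g=im.astype(int)
for c in (285,295,305):
  for n,i in (("0",a0),("9",im)):
    print(c,n,[tuple(int(v) for v in i[r,c]) for r in range(150,172,2)])
E
```

```text
t27.57 tcp [ 0.5095 -0.194   0.1913] F [ 0.   0.4 -0.5] gap 0.28 gf 0.0
[[ 0.109  0.994  0.001]
 [ 0.994 -0.109 -0.   ]
 [-0.     0.001 -1.   ]]
top ((0.48021808446359415, -0.5052874983555444), 0.5475858843768084) 27.25098
jarL/stand ((0.026354267198421155, 0.03116167631218758), 0.7816054860750834) 12.534283
jarR ((-0.012257536639296518, 0.4909641301182823), 0.993166959432908) 1.0305275
scene drawer ((-1.4261064913581478, 0.7908888865332955), 0.5979109009106954) 10.640192
285 0 [(143, 173, 197), (152, 228, 245), (169, 242, 247), (141, 221, 240), (69, 104, 133), (68, 104, 132), (141, 103, 66), (150, 103, 55), (203, 173, 152), (217, 230, 235), (191, 132, 77)]
285 9 [(155, 234, 247), (174, 243, 247), (94, 146, 190), (69, 105, 135), (71, 104, 130), (154, 105, 57), (181, 121, 65), (198, 201, 200), (200, 213, 216), (207, 138, 73), (207, 138, 72)]
295 0 [(125, 133, 135), (145, 200, 231), (168, 241, 247), (175, 243, 247), (71, 108, 139), (67, 104, 132), (93, 102, 114), (153, 104, 56), (179, 120, 63), (215, 224, 226), (183, 187, 186)]
295 9 [(120, 150, 174), (171, 242, 247), (155, 233, 246), (68, 104, 133), (69, 105, 133), (117, 103, 106), (153, 104, 57), (199, 141, 85), (222, 235, 239), (195, 174, 161), (209, 140, 73)]
305 0 [(180, 192, 193), (130, 146, 156), (183, 240, 247), (168, 241, 247), (143, 224, 242), (68, 102, 131), (67, 102, 130), (130, 102, 79), (180, 121, 65), (199, 160, 131), (217, 230, 235)]
305 9 [(180, 193, 194), (136, 213, 239), (171, 242, 247), (123, 196, 234), (67, 103, 131), (67, 102, 130), (142, 102, 64), (181, 122, 67), (200, 193, 188), (211, 225, 231), (207, 140, 73)]
```

```bash
python3 -c "
from station import manip
print(manip.sign_off())"
```

```text
the job is handed in; nothing more can be done
None
```

The job is handed in: I filed the amber plate in the empty slot and pressed it home, with both top ends measured at 106 mm. I then let go and pushed the drawer shut against its stop in about 28 s; the fingers briefly hit 84 N on the way back down to the handle. The pale plate and jars were not touched.

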